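# Clamp a module in the test fixture

### The arm

A 6-joint arm with a two-finger parallel gripper is mounted at the origin on the work surface. World frame = base frame: x ahead of the robot, y to its left, z up, the work surface at z = 0. Lengths are in m, angles in rad, forces in N, time in s.
With the tool pointing down it reaches from about 0.35 to 0.85 m from the base axis. Payload 8.1 kg.
Tool frame: the origin (TCP) lies midway between the tips of the shut fingers; the grasp point (between the pads) lies 19 mm behind it; z points along the fingers, y is the direction in which the jaws open and shut (so a half turn about z gives the same grasp; the last joint's range is limited). The gripper opens to 93 mm and grips with 3 to 60 N. Pads are 15 mm wide; open, the fingers measure 128 mm over their backs; the gripper's body (75 mm by 188 mm) begins 65 mm behind the grasp point.
Start: joints at [1.048, 0.13, 1.488, -0, 1.523, -0.085], TCP at [0.254, 0.543, 0.219] pointing down, gripper open.
Joint ranges: [-2.96, 2.96], [-0.89, 2.26], [0.02, 2.5], [-1.34, 4.48], [0, 2.73], [-2.66, 2.66]. Speed limits (rad/s): [2.39, 2.39, 2.79, 3.14, 3.14, 3.14].

### API

Orientations are given as a rotation vector (axis times angle).
In Python, from plant import robot gives the robot as it stands. The module is installed in compiled form; this text tells all that it offers.
- The arm moves only by the shell command python3 -m pendant 'ROWS' [FORCE]. ROWS is JSON, a list of rows, each an object with "translation": the shift along the tool's x, y, z in mm, a list of three; "twist": the turn, a rotation vector about the tool's x, y, z in rad, a list of three; "grip": the opening, from -1 (shut) to 1 (fully open). A call has exactly 10 rows; each row shifts and turns the pose as measured when the row begins, along the tool's axes as they then stand; what a row does not reach is not made up. A row lasts 1/10 s, in which the tool goes at most 50 mm and 8.59 degrees, less where a joint would pass 70% of its speed; a pose out of reach is approached as far as the arm can. A call is refused whole if a number of a shift passes 50 or a number of a turn 0.15, either way. A call with a gripper value outside its range is refused whole. The fingers move at their own pace and stop on an object; FORCE is the grip in N (left out, the last holds). Time passes only in rows, so rows that do not move let the fingers close, or fill a call up. It gives the time, the measured TCP pose, the force and the opening at its end, in the units of the state.
- robot.read_state(): the state, without advancing time (a new reading comes with each control period).
- robot.read_camera(name): name is "side" or "top"; returns (picture, depth): 384x512x3 uint8, red, green, blue; 384x512 float32, m along the optical axis (not along the pixel's ray), 0 where there is no reading.
- robot.camera_info(name): a dict with "vertical_fov" (degrees; the focal length in pixels is half the picture's height over the tangent of half this angle, whatever the lens; pixels are square), "cx", "cy" (the principal point, pixels), "D" ([k1, k2, p1, p2, k3] as OpenCV has them; the pictures are not rectified), "cam_to_world" (4x4, takes a point from camera to world coordinates). Camera axes: x right, y up, looking along -z (the intrinsics and any distortion apply to the point x, -y, -z); pixel columns grow to the right and rows downward; lengths in m; the calibration is good to about 2 mm. A picture is of the moment at which its call begins. camera_info takes no time and is no camera call.
- robot.close_job(): hands the job in, once; it reports no verdict.
The state is a dict: "t": time; "q": joint angles; "dq": joint speeds; "joint_torque": joint torques, N m; "tool_pos": TCP position; "orientation": TCP orientation; "force": force on the tool from outside, world axes, zero at the start; "wrist_torque": the same for the moment, N m; "opening": finger opening in m.
Only numpy, scipy, OpenCV 4.12 (cv2) and the standard library are available. Lean on these libraries where they do the work, as an engineer would, in place of code of your own. Each camera call takes 0.05 s, during which the arm holds its last target. There are 200 camera calls.

### The job

Slide the teal module along its guides until it is fully home against the yellow end stop, gently, without ramming the stop. Then swing the toggle clamp's red handle up and over its over-centre point until it is hard against its own stop and the clamp stays locked down on the module. Leave the things lying around alone.

Things in the scene. Friction and masses are not known exactly. Their poses are not given: they have to be found in the camera images.
- fixture: Fixed dark steel base plate, 400 (its x) x 120 (y) x 12 mm thick. Origin: centre of its underside, on the bench; z up; +x runs from the clamp to the module. On its +x half two guide rails, 12 mm above the plate, 10 mm thick, 62.5 mm apart inside, from x = 10 to 200 mm. The clamp's steel housing spans x = -18 to -103 mm, 36 mm wide, with its links up to 120 mm above the bench.
- stop: Yellow end stop, fixed on the plate across the rails, 60 mm wide, its top 37 mm above the bench. Origin: centre of the foot of its face, at x = 0 of the fixture, on top of the plate; +x points to the module.
- module_center (a point): Centre of the module: a loose closed box, teal with a cream lid, 110 (its x) x 60 (y) x 40 mm high, about 0.35 kg, with plain upright ends. It lies on the plate between the rails, its x along the fixture's x, 15 to 50 mm short of the stop, and must travel towards the fixture's -x.
- module: The same module; origin at the centre of its underside (20 mm below its centre).
- home_point (a point): Where the module's centre is when fully home: 55 mm from the stop's face, 32 mm above the bench. Axes as the fixture's.
- handle_hinge (a point): Point on the handle's hinge axis, which runs along the fixture's y: at x = -85 mm of the fixture, 85 mm above the bench. Axes as the fixture's.
- handle_grip (a point): Centre line of the clamp handle's red round grip, 95 mm from the hinge axis. The grip is 22 mm in diameter, from 45 to 128 mm from the hinge. x axis: from the handle's free end to the hinge. Open, the handle lies back towards the fixture's -x; locked, it stands upright.
- handle (a joint): Handle angle, rad. 0: open, lying back 0.14 rad above level; grows as the free end is raised and swung over to the module. 1.45: dead centre; 1.50: against its stop, upright, locked. Stays where left (2 to 3 N at the grip) until the pad meets the module at about 1.0; then a spring resists with up to about 15 N at the grip, easing off at dead centre, past which it snaps to the stop.
- bar: Clamp bar with sprung spindle and rubber pad (26 mm across). Origin: on its hinge axis, x = -35 mm of the fixture, 65 mm above the bench; x axis level when locked, towards the spindle (95 mm off). Open it is raised by about 0.9 rad, up to 185 mm above the bench; driven by the handle alone it comes down almost level, pad on the module's top at x = 60 mm.
- multimeter: Bystander: loose yellow multimeter, 150 (x) x 78 x 34 mm, lying beside the fixture. Origin: centre of its underside.
- screwdriver: Bystander: loose screwdriver with a blue grip, some 200 mm long, lying beside the fixture. Origin at its underside, length along its x.
- flux_jar: Bystander: loose amber jar, 52 mm in diameter, 60 mm high, standing beside the fixture. Origin: centre of its underside.
Mind the look-alikes: they are no part of the job. Leave any orange look-alike of the module alone.

How it is judged:
By the outcome, as a careful person would: the job done as asked, in the order asked, and still so for the second after the job is handed in, with the robot touching nothing.
It also fails if it takes over 54 s, if anything falls off the work surface, if the arm or the gripper's body presses on something with over 40 N, if the wrist force passes 120 N, or if a joint passes its speed limit or range.

## Working session

There is one attempt and no reset: what is moved stays moved. The work goes in short steps, Python scripts to look and compute and a shell command to move; the robot and the scene stay as the last step left them, time stands still between calls to the robot, and variables do not carry over. Pictures are saved under pics/ and viewed, about 8 in all and at most 12, crops included, and the job is handed in when it is done.

```bash
mkdir -p pics
cat > h.py <<'E'
import numpy as np, cv2
from plant import robot
def cam(n):
    i=robot.camera_info(n); f=192/np.tan(np.radians(i["vertical_fov"])/2)
    return i,np.array([[f,0,i["cx"]],[0,f,i["cy"]],[0,0,1]]),np.array(i["D"],float),np.array(i["cam_to_world"])
def cloud(n,d):
    i,K,D,T=cam(n); v,u=np.mgrid[0:384,0:512]
    p=cv2.undistortPoints(np.stack([u,v],-1).reshape(-1,1,2).astype(float),K,D).reshape(384,512,2)
    P=np.stack([p[...,0]*d,-p[...,1]*d,-d],-1)@T[:3,:3].T+T[:3,3]
    P[d==0]=np.nan; return P
def shot(n,name):
    r,d=robot.read_camera(n); cv2.imwrite(f"pics/{name}.png",r[...,::-1]); P=cloud(n,d); np.savez(f"{name}.npz",r=r,P=P); return r,P
E
python3 - <<'E'
from h import *
for n in("top","side"):
    shot(n,n+"0"); i,K,D,T=cam(n); print(n,K[0,0],D,T.round(3).tolist())
a=np.hstack([cv2.imread("pics/top0.png"),cv2.imread("pics/side0.png")])
s=robot.read_state(); print(s)
E
```

```text
top 362.1244484809053 [-0.07400994  0.          0.          0.          0.        ] [[0.025, 0.987, -0.159, 0.419], [-1.0, 0.026, 0.005, 0.036], [0.01, 0.159, 0.987, 0.934], [0.0, 0.0, 0.0, 1.0]]
side 487.5355915830679 [-0.03245755  0.          0.          0.          0.        ] [[0.972, 0.122, -0.2, 0.312], [-0.234, 0.489, -0.84, -0.955], [-0.005, 0.864, 0.504, 0.674], [0.0, 0.0, 0.0, 1.0]]
{'t': 0.1, 'q': array([ 1.04760229e+00,  1.31102611e-01,  1.48917019e+00,  2.01742689e-05,
        1.52299339e+00, -8.53855695e-02]), 'dq': array([ 0.00063834, -0.00094176, -0.00259103,  0.00079275, -0.00066799,
       -0.0008351 ]), 'joint_torque': array([ 6.38261135e-04, -5.61340177e+01, -4.93097270e+01,  7.69765559e-02,
        2.90962838e-02, -5.55309066e-05]), 'tool_pos': array([0.25408121, 0.54298026, 0.21768231]), 'orientation': array([-6.82116919e-01, -3.06611214e+00,  2.49812299e-03]), 'force': array([-0.14766562,  0.21553772, -0.95743017]), 'wrist_torque': array([ 0.05177184,  0.01095733, -0.0040926 ]), 'opening': 0.09294683041688862}
```

View pics/top0.png

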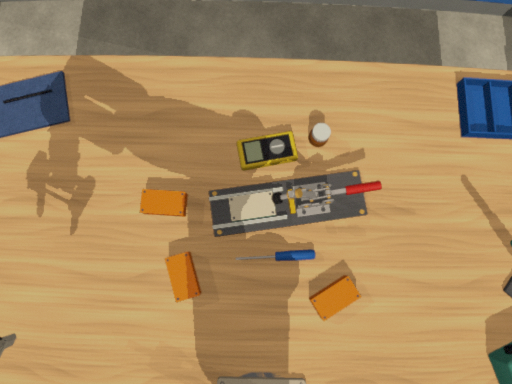

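View pics/side0.png

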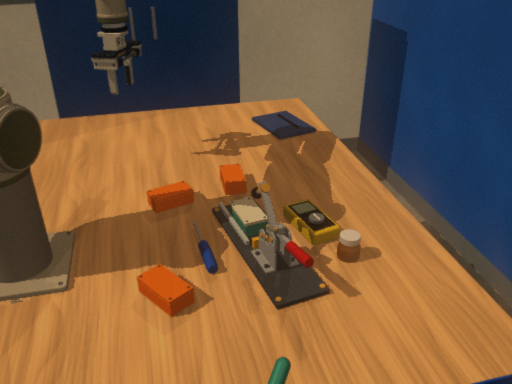

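Top view: the teal module with its cream lid is at (252,206) on the fixture plate centred near (288,204). The yellow stop is at (292,206) and the red handle at (363,187). Look-alikes are the three orange boxes at (164,203), (182,277) and (335,298). I choose the cream/teal one between the rails.

Run:
```python
from h import *
z=np.load("top0.npz"); r=z["r"].astype(int); P=z["P"]
R,G,B=r[...,0],r[...,1],r[...,2]
def rep(n,m):
    p=P[m]; p=p[~np.isnan(p[:,0])]; print(n,len(p),np.median(p,0).round(4),"z",np.percentile(p[:,2],[5,95]).round(4)); 
    rc=cv2.minAreaRect((p[:,:2]*1000).astype(np.float32)); print("  rect",rc); return p
box=np.zeros(R.shape,bool); box[165:240,200:390]=1
print("table z",np.nanmedian(P[300:340,230:290,2]))
lid=box&(R>150)&(G>140)&(B>100)&(P[...,2]>.044)&(P[...,2]<.06)
lid=cv2.morphologyEx(lid.astype(np.uint8),cv2.MORPH_OPEN,np.ones((3,3)))>0
rep("lid",lid)
red=box&(R>110)&(G<50)&(B<60); p=rep("red",red)
x=p-p.mean(0); print(" dir",np.linalg.svd(x,full_matrices=False)[2][0])
pl=box&(P[...,2]>.007)&(P[...,2]<.02)&(abs(R-B)<35)&(R<110)
pl=cv2.morphologyEx(pl.astype(np.uint8),cv2.MORPH_OPEN,np.ones((3,3)))>0
rep("plate",pl)
yel=box&(R>150)&(G>110)&(B<60)&(P[...,2]>.025)&(P[...,2]<.045); rep("stop",yel)
im=r.astype(np.uint8)[...,::-1][160:245,195:395]
im=cv2.resize(im,None,fx=4,fy=4,interpolation=cv2.INTER_CUBIC); cv2.imwrite("pics/crop1.png",im)
```

```text
table z -0.0009034287497343141
lid 911 [0.5254 0.0316 0.051 ] z [0.0484 0.0536]
  rect ((526.906982421875, 33.800575256347656), (60.142539978027344, 106.12823486328125), 9.735883712768555)
red 187 [ 0.5713 -0.2172  0.1064] z [0.0979 0.1135]
  rect ((569.8138427734375, -223.804443359375), (20.286468505859375, 76.9815673828125), 10.370800971984863)
 dir [-0.17982822  0.9641389  -0.19518707]
plate 3417 [ 0.5376 -0.079   0.011 ] z [0.0085 0.0136]
  rect ((541.9051513671875, -57.56391906738281), (118.82295989990234, 395.89007568359375), 9.655277252197266)
stop 77 [ 0.534  -0.0654  0.0356] z [0.0328 0.0379]
  rect ((585.9506225585938, -17.36023712158203), (179.559326171875, 41.670570373535156), 47.10996627807617)
```

View pics/crop1.png

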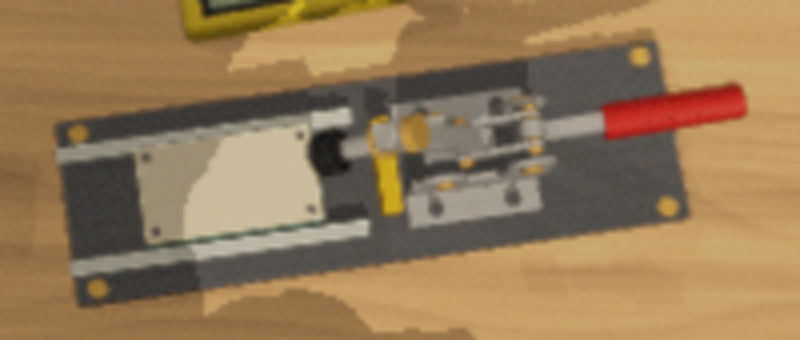

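The crop confirms it: cream lid between the rails with the stop and clamp to its right. The plate fits at (0.542,-0.058), with +x at 99.7°. The module is at fixture x≈0.093, so it has about 38 mm to travel. The grip position matches the description. Moving now: shut the fingers and go to the module's far end.

```bash
cat > st.py <<'E'
import sys,json
from h import *
from scipy.spatial.transform import Rotation as Rt
a=np.radians(99.66); F=np.array([[np.cos(a),-np.sin(a),0],[np.sin(a),np.cos(a),0],[0,0,1]]); O=np.array([.5419,-.0576,0])
s=robot.read_state(); R=Rt.from_rotvec(s["orientation"]).as_matrix()
print("t",round(s["t"],2),"fix mm",(F.T@(s["tool_pos"]-O)*1000).round(1),"F fix",(F.T@s["force"]).round(1),"open",round(s["opening"]*1000,1),"q",s["q"].round(2))
Rd=F@np.diag([1,-1,-1.]); print("turn left (tool)",Rt.from_matrix(R.T@Rd).as_rotvec().round(3))
if len(sys.argv)>1:
    d=F@(np.array(json.loads(sys.argv[1]))/1000)+O-s["tool_pos"]; print("shift left tool mm",(R.T@d*1000).round(1))
E
python3 -m pendant '[{"translation":[-42,-27,0],"twist":[0,0,0],"grip":-1},{"translation":[-42,-27,0],"twist":[0,0,0],"grip":-1},{"translation":[-42,-27,0],"twist":[0,0,0],"grip":-1},{"translation":[-42,-27,0],"twist":[0,0,0],"grip":-1},{"translation":[-42,-27,0],"twist":[0,0,0],"grip":-1},{"translation":[-42,-27,0],"twist":[0,0,0],"grip":-1},{"translation":[-42,-27,0],"twist":[0,0,0],"grip":-1},{"translation":[-42,-27,0],"twist":[0,0,0],"grip":-1},{"translation":[-42,-27,0],"twist":[0,0,0],"grip":-1},{"translation":[-30,-20,0],"twist":[0,0,0],"grip":-1}]'; python3 st.py '[190,0,150]'
```

```text
t: 1.1
tool_pos: [0.5107, 0.1288, 0.2126]
orientation: [-0.665, -3.065, 0.01]
force: [0.5, 1.1, -0.2]
opening: 0.0177
t 1.1 fix mm [189.   -0.5 212.6] F fix [ 1.  -0.7 -0.2] open 17.7 q [ 0.15 -0.06  1.69 -0.    1.51 -0.99]
turn left (tool) [-0.009 -0.     0.975]
shift left tool mm [ 0.7  1.  62.6]
```

```bash
python3 -m pendant '[{"translation":[0,0,15],"twist":[0,0,0.122],"grip":-1},{"translation":[0,0,15],"twist":[0,0,0.122],"grip":-1},{"translation":[0,0,15],"twist":[0,0,0.122],"grip":-1},{"translation":[0,0,15],"twist":[0,0,0.122],"grip":-1},{"translation":[0,0,15],"twist":[0,0,0.122],"grip":-1},{"translation":[0,0,15],"twist":[0,0,0.122],"grip":-1},{"translation":[0,0,15],"twist":[0,0,0.122],"grip":-1},{"translation":[0,0,15],"twist":[0,0,0.122],"grip":-1},{"translation":[0,0,15],"twist":[0,0,0],"grip":-1},{"translation":[0,0,10],"twist":[0,0,0],"grip":-1}]'; python3 st.py '[180,0,34]'
python3 - <<'E'
import sys; sys.argv=['x']
from st import *
P=np.load("top0.npz")["P"]; Q=(P-O)@F*1000
m=(Q[...,0]>-110)&(Q[...,0]<120)&(abs(Q[...,1])<30)&(Q[...,2]>70)
q=Q[m]
for x in range(-110,120,10):
    k=q[(q[:,0]>=x)&(q[:,0]<x+10)]
    if len(k): print(x,len(k),k[:,1].mean().round(),k[:,2].min().round(),k[:,2].max().round())
E
```

```text
t: 2.1
tool_pos: [0.5104, 0.1204, 0.0597]
orientation: [-2.085, -2.345, 0.019]
force: [-0.3, 1.4, -0.2]
opening: 0.0007
t 2.1 fix mm [180.7   1.2  59.7] F fix [ 1.4  0.1 -0.2] open 0.7 q [ 0.14  0.08  1.85 -0.01  1.23  0.02]
turn left (tool) [-0.011  0.005 -0.051]
shift left tool mm [-0.5  1.5 25.7]
t 2.1 fix mm [180.7   1.2  59.7] F fix [ 1.4  0.1 -0.2] open 0.7 q [ 0.14  0.08  1.85 -0.01  1.23  0.02]
turn left (tool) [-0.011  0.005 -0.051]
-110 24 1.0 78.0 98.0
-100 32 2.0 82.0 99.0
-90 79 1.0 80.0 116.0
-80 66 -1.0 72.0 113.0
-70 29 1.0 72.0 108.0
-60 36 0.0 90.0 105.0
-50 56 3.0 70.0 117.0
-40 50 2.0 71.0 130.0
-30 35 4.0 70.0 143.0
-20 22 1.0 134.0 164.0
-10 43 1.0 152.0 174.0
0 40 2.0 147.0 174.0
10 43 1.0 145.0 171.0
20 34 1.0 126.0 150.0
30 47 1.0 128.0 143.0
40 48 1.0 128.0 143.0
50 2 -2.0 132.0 133.0
```

```bash
python3 -m pendant '[{"translation":[0,1,7],"twist":[0,0,-0.05],"grip":-1},{"translation":[0,0,7],"twist":[0,0,0],"grip":-1},{"translation":[0,0,7],"twist":[0,0,0],"grip":-1},{"translation":[0,0,5],"twist":[0,0,0],"grip":-1},{"translation":[-5,0,0],"twist":[0,0,0],"grip":-1},{"translation":[-5,0,0],"twist":[0,0,0],"grip":-1},{"translation":[-3,0,0],"twist":[0,0,0],"grip":-1},{"translation":[-3,0,0],"twist":[0,0,0],"grip":-1},{"translation":[-3,0,0],"twist":[0,0,0],"grip":-1},{"translation":[-3,0,0],"twist":[0,0,0],"grip":-1}]'; python3 st.py '[120,0,34]'
```

```text
t: 3.1
tool_pos: [0.5146, 0.0966, 0.0315]
orientation: [-2.027, -2.395, 0.02]
force: [-0.5, 2.9, -0.5]
opening: 0.0007
t 3.1 fix mm [156.6   1.1  31.5] F fix [ 2.9 -0.  -0.5] open 0.7 q [ 0.09  0.11  1.86 -0.01  1.18 -0.07]
turn left (tool) [-0.012  0.005 -0.003]
shift left tool mm [-36.6   1.1  -2.3]
```

```bash
python3 -m pendant '[{"translation":[-3,0,0],"twist":[0,0,0],"grip":-1},{"translation":[-3,0,0],"twist":[0,0,0],"grip":-1},{"translation":[-3,0,0],"twist":[0,0,0],"grip":-1},{"translation":[-3,0,0],"twist":[0,0,0],"grip":-1},{"translation":[-3,0,0],"twist":[0,0,0],"grip":-1},{"translation":[-3,0,0],"twist":[0,0,0],"grip":-1},{"translation":[-3,0,0],"twist":[0,0,0],"grip":-1},{"translation":[-3,0,0],"twist":[0,0,0],"grip":-1},{"translation":[-3,0,0],"twist":[0,0,0],"grip":-1},{"translation":[-2,0,0],"twist":[0,0,0],"grip":-1}]'; python3 st.py '[120,0,34]'
python3 - <<'E'
from h import *
shot("side","side1"); shot("top","top1")
a=cv2.imread("pics/side1.png")[160:310,190:350]; b=cv2.imread("pics/top1.png")[160:245,195:395]
a=cv2.resize(a,None,fx=3,fy=3,interpolation=cv2.INTER_CUBIC)
cv2.imwrite("pics/side1c.png",a)
E
```

```text
t: 4.1
tool_pos: [0.5195, 0.0663, 0.0316]
orientation: [-2.026, -2.394, 0.019]
force: [-1.0, 1.7, 0.3]
opening: 0.0008
t 4.1 fix mm [125.9   1.3  31.6] F fix [1.8 0.7 0.3] open 0.8 q [ 0.03  0.11  1.86 -0.01  1.18 -0.13]
turn left (tool) [-0.013  0.003 -0.002]
shift left tool mm [-5.9  1.3 -2.4]
```

View pics/side1c.png

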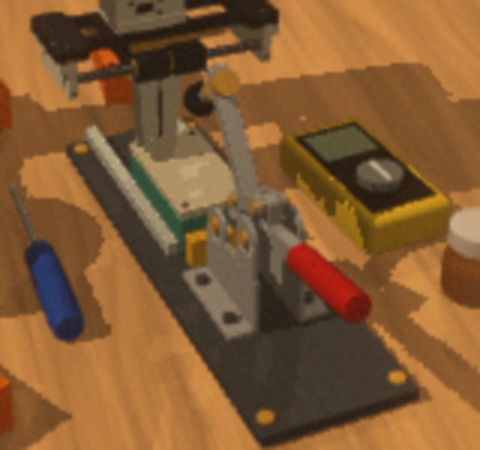

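The fingers stand behind the module at (155,135) in this crop and it has slid along. Its near end (205,235) is almost at the yellow stop at (195,248). I'll creep the last few mm.

```bash
python3 -m pendant '[{"translation":[-1,0,0],"twist":[0,0,0],"grip":-1},{"translation":[-1,0,0],"twist":[0,0,0],"grip":-1},{"translation":[-1,0,0],"twist":[0,0,0],"grip":-1},{"translation":[-1,0,0],"twist":[0,0,0],"grip":-1},{"translation":[-1,0,0],"twist":[0,0,0],"grip":-1},{"translation":[-0.5,0,0],"twist":[0,0,0],"grip":-1},{"translation":[-0.5,0,0],"twist":[0,0,0],"grip":-1},{"translation":[-0.5,0,0],"twist":[0,0,0],"grip":-1},{"translation":[-0.5,0,0],"twist":[0,0,0],"grip":-1},{"translation":[0,0,0],"twist":[0,0,0],"grip":-1}]'; python3 st.py
```

```text
t: 5.2
tool_pos: [0.5207, 0.0591, 0.0317]
orientation: [-2.026, -2.394, 0.018]
force: [-0.3, 0.6, 0.3]
opening: 0.0007
t 5.2 fix mm [118.6   1.3  31.7] F fix [0.6 0.2 0.3] open 0.7 q [ 0.02  0.12  1.86 -0.01  1.18 -0.15]
turn left (tool) [-0.013  0.003 -0.002]
```

Not in contact with the stop yet, so I'll keep creeping.

```bash
python3 -m pendant '[{"translation":[-0.6,0,0],"twist":[0,0,0],"grip":-1},{"translation":[-0.6,0,0],"twist":[0,0,0],"grip":-1},{"translation":[-0.6,0,0],"twist":[0,0,0],"grip":-1},{"translation":[-0.6,0,0],"twist":[0,0,0],"grip":-1},{"translation":[-0.6,0,0],"twist":[0,0,0],"grip":-1},{"translation":[-0.6,0,0],"twist":[0,0,0],"grip":-1},{"translation":[-0.6,0,0],"twist":[0,0,0],"grip":-1},{"translation":[-0.6,0,0],"twist":[0,0,0],"grip":-1},{"translation":[-0.6,0,0],"twist":[0,0,0],"grip":-1},{"translation":[-0.6,0,0],"twist":[0,0,0],"grip":-1}]'; python3 st.py
```

```text
t: 6.2
tool_pos: [0.5208, 0.0583, 0.0318]
orientation: [-2.02, -2.39, 0.01]
force: [-0.8, 4.4, 0.1]
opening: 0.0008
t 6.2 fix mm [117.8   1.3  31.8] F fix [4.4 0.1 0.1] open 0.8 q [ 0.01  0.12  1.86  0.    1.18 -0.16]
turn left (tool) [-0.013 -0.005 -0.001]
```

```bash
python3 -m pendant '[{"translation":[-1,0,0],"twist":[0,0,0],"grip":-1},{"translation":[-1.5,0,0],"twist":[0,0,0],"grip":-1},{"translation":[-1.5,0,0],"twist":[0,0,0],"grip":-1},{"translation":[-1.5,0,0],"twist":[0,0,0],"grip":-1},{"translation":[-1.5,0,0],"twist":[0,0,0],"grip":-1},{"translation":[-1.5,0,0],"twist":[0,0,0],"grip":-1},{"translation":[-1.5,0,0],"twist":[0,0,0],"grip":-1},{"translation":[-1.5,0,0],"twist":[0,0,0],"grip":-1},{"translation":[-1.5,0,0],"twist":[0,0,0],"grip":-1},{"translation":[-1.5,0,0],"twist":[0,0,0],"grip":-1}]'; python3 st.py '[-179,0,200]'
```

```text
t: 7.2
tool_pos: [0.5207, 0.0587, 0.032]
orientation: [-2.005, -2.379, -0.013]
force: [-0.9, 9.6, 1.9]
opening: 0.0011
t 7.2 fix mm [118.2   1.4  32. ] F fix [ 9.6 -0.7  1.9] open 1.1 q [-0.    0.12  1.86  0.03  1.18 -0.19]
turn left (tool) [-0.013 -0.029  0.002]
shift left tool mm [-292.2   -1.4 -176.6]
```

The module is home: 9.6 N gives no more travel, and the tip is at 118 mm, as expected. Now back off, lift, and cross over to the handle.

```bash
python3 -m pendant '[{"translation":[10,0,0],"twist":[0,-0.029,0],"grip":-1},{"translation":[20,0,0],"twist":[0,0,0],"grip":-1},{"translation":[10,0,-20],"twist":[0,0,0],"grip":-1},{"translation":[0,0,-35],"twist":[0,0,0],"grip":-1},{"translation":[0,0,-40],"twist":[0,0,0],"grip":-1},{"translation":[0,0,-40],"twist":[0,0,0],"grip":-1},{"translation":[0,0,-40],"twist":[0,0,0],"grip":-1},{"translation":[0,0,-40],"twist":[0,0,0],"grip":-1},{"translation":[0,0,-10],"twist":[0,0,0],"grip":-1},{"translation":[0,0,0],"twist":[0,0,0],"grip":-1}]'; python3 st.py '[-179,0,240]'
python3 - <<'E'
import sys; sys.argv=['x']
from st import *
r,P=shot("top","top2"); Q=(P-O)@F*1000; r=r.astype(int)
R,G,B=r[...,0],r[...,1],r[...,2]
lid=(R>120)&(G>110)&(B>80)&(abs(Q[...,2]-52)<6)&(Q[...,0]>-10)&(Q[...,0]<170)&(abs(Q[...,1])<36)
q=Q[lid]; print("lid",len(q),np.percentile(q[:,0],[1,99]).round(1),np.percentile(q[:,1],[1,99]).round(1))
y=(R>150)&(G>110)&(B<60)&(abs(Q[...,2]-37)<6)&(abs(Q[...,0])<40)&(abs(Q[...,1])<36); q=Q[y]
print("stop",len(q),np.percentile(q[:,0],[2,98]).round(1))
red=(R>110)&(G<50)&(B<60)&(Q[...,2]>70)&(abs(Q[...,1])<40); q=Q[red]; print("red",np.median(q,0).round(1),q.min(0).round(1),q.max(0).round(1))
E
```

```text
t: 8.2
tool_pos: [0.5158, 0.0971, 0.2647]
orientation: [-2.023, -2.398, 0.027]
force: [0.2, 0.4, -0.2]
opening: 0.0007
t 8.2 fix mm [ 1.569e+02 -2.000e-01  2.647e+02] F fix [ 0.3 -0.2 -0.2] open 0.7 q [ 0.09 -0.07  1.61 -0.01  1.62 -0.07]
turn left (tool) [-0.016  0.008  0.001]
shift left tool mm [-335.7   -0.    27.3]
t 8.2 fix mm [ 1.569e+02 -2.000e-01  2.647e+02] F fix [ 0.3 -0.2 -0.2] open 0.7 q [ 0.09 -0.07  1.61 -0.01  1.62 -0.07]
turn left (tool) [-0.016  0.008  0.001]
lid 573 [ 0.9 74.1] [-29.3  29.9]
stop 45 [-11.8  -4.6]
red [-163.2   -1.8  105.7] [-207.    -9.7   94.1] [-131.3   10.8  116.6]
```

```bash
python3 -m pendant '[{"translation":[-40,0,0],"twist":[0,0,0],"grip":1},{"translation":[-40,0,0],"twist":[0,0,0],"grip":1},{"translation":[-40,0,0],"twist":[0,0,0],"grip":1},{"translation":[-40,0,0],"twist":[0,0,0],"grip":1},{"translation":[-40,0,0],"twist":[0,0,0],"grip":1},{"translation":[-40,0,0],"twist":[0,0,0],"grip":1},{"translation":[-40,0,0],"twist":[0,0,0],"grip":1},{"translation":[-40,0,0],"twist":[0,0,0],"grip":1},{"translation":[-10,0,0],"twist":[0,0,0],"grip":1},{"translation":[0,0,0],"twist":[0,0,0],"grip":1}]'; python3 st.py '[-179,0,79]'
```

```text
t: 9.25
tool_pos: [0.5636, -0.2383, 0.2386]
orientation: [-2.0, -2.377, 0.049]
force: [0.6, 0.4, -1.2]
opening: 0.0759
t 9.25 fix mm [-181.8    9.   238.6] F fix [ 0.3 -0.7 -1.2] open 75.9 q [-0.47  0.2   1.38 -0.02  1.61 -0.64]
turn left (tool) [-0.046 -0.006  0.004]
shift left tool mm [  1.7  16.4 159.1]
```

```bash
python3 -m pendant '[{"translation":[0,0,0],"twist":[-0.046,0,0],"grip":1},{"translation":[1,5,10],"twist":[0,0,0],"grip":1},{"translation":[1,4,20],"twist":[0,0,0],"grip":1},{"translation":[0,0,20],"twist":[0,0,0],"grip":1},{"translation":[0,0,20],"twist":[0,0,0],"grip":1},{"translation":[0,0,20],"twist":[0,0,0],"grip":1},{"translation":[0,0,15],"twist":[0,0,0],"grip":1},{"translation":[0,0,5],"twist":[0,0,0],"grip":1},{"translation":[0,0,0],"twist":[0,0,0],"grip":1},{"translation":[0,0,0],"twist":[0,0,0],"grip":1}]'; python3 st.py '[-179,0,79]'
```

```text
t: 10.25
tool_pos: [0.5692, -0.2189, 0.1138]
orientation: [-1.997, -2.397, 0.001]
force: [-0.5, -0.2, -0.2]
opening: 0.093
t 10.25 fix mm [-1.636e+02  1.000e-01  1.138e+02] F fix [-0.1  0.5 -0.2] open 93.0 q [-0.45  0.25  1.55  0.    1.36 -0.64]
turn left (tool) [-0.014 -0.016  0.013]
shift left tool mm [-15.9   0.4  34.5]
```

```bash
python3 -m pendant '[{"translation":[-8,0,0],"twist":[0,-0.016,0.013],"grip":1},{"translation":[-8,0,0],"twist":[0,0,0],"grip":1},{"translation":[0,0,10],"twist":[0,0,0],"grip":1},{"translation":[0,0,10],"twist":[0,0,0],"grip":1},{"translation":[0,0,10],"twist":[0,0,0],"grip":1},{"translation":[0,0,3],"twist":[0,0,0],"grip":1},{"translation":[0,0,0],"twist":[0,0,0],"grip":1},{"translation":[0,0,0],"twist":[0,0,0],"grip":1},{"translation":[0,0,0],"twist":[0,0,0],"grip":1},{"translation":[0,0,0],"twist":[0,0,0],"grip":1}]'; python3 st.py '[-179,0,79]'
```

```text
t: 11.25
tool_pos: [0.5734, -0.2377, 0.0808]
orientation: [-2.027, -2.396, 0.017]
force: [0.5, 0.4, 0.5]
opening: 0.093
t 11.25 fix mm [-182.9   -0.9   80.8] F fix [ 0.3 -0.6  0.5] open 93.0 q [-0.47  0.29  1.56 -0.01  1.29 -0.63]
turn left (tool) [-0.011  0.004 -0.002]
shift left tool mm [ 3.9 -0.9  1.8]
```

```bash
python3 -m pendant '[{"translation":[3,-1,1],"twist":[0,0,0],"grip":-1},{"translation":[0,0,0],"twist":[0,0,0],"grip":-1},{"translation":[0,0,0],"twist":[0,0,0],"grip":-1},{"translation":[0,0,0],"twist":[0,0,0],"grip":-1},{"translation":[0,0,0],"twist":[0,0,0],"grip":-1},{"translation":[0,0,0],"twist":[0,0,0],"grip":-1},{"translation":[0,0,0],"twist":[0,0,0],"grip":-1},{"translation":[0,0,0],"twist":[0,0,0],"grip":-1},{"translation":[0,0,0],"twist":[0,0,0],"grip":-1},{"translation":[0,0,0],"twist":[0,0,0],"grip":-1}]' 30; python3 st.py
python3 - <<'E'
from h import *
shot("side","side3")
a=cv2.imread("pics/side3.png")[130:310,190:370]
cv2.imwrite("pics/side3c.png",cv2.resize(a,None,fx=3,fy=3,interpolation=cv2.INTER_CUBIC))
E
```

```text
t: 12.25
tool_pos: [0.5726, -0.2349, 0.0809]
orientation: [-2.028, -2.397, 0.016]
force: [-0.7, 0.2, -0.4]
opening: 0.0213
t 12.25 fix mm [-179.9   -0.5   80.9] F fix [ 0.4  0.7 -0.4] open 21.3 q [-0.47  0.29  1.57 -0.01  1.29 -0.63]
turn left (tool) [-0.009  0.005 -0.002]
```

View pics/side3c.png

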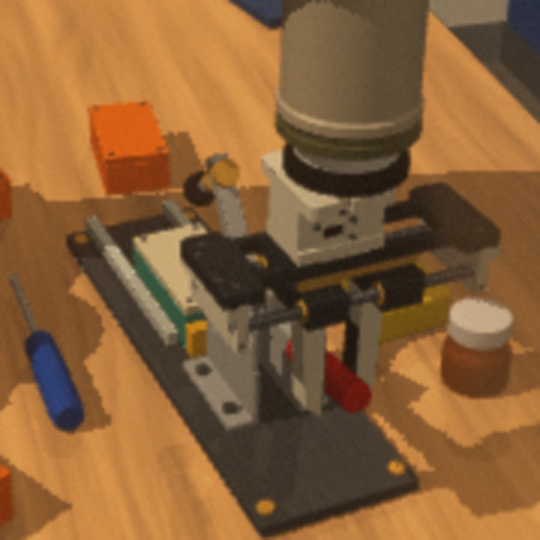

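The gripper holds the red handle (crop (335,370)) with one finger on each side. The module is flush with the yellow stop at (195,335). Now swing the handle.

```bash
python3 -m pendant '[{"translation":[1.3,0,-7],"twist":[0,0,0],"grip":-1},{"translation":[1.8,0,-6.9],"twist":[0,0,0],"grip":-1},{"translation":[2.3,0,-6.7],"twist":[0,0,0],"grip":-1},{"translation":[2.8,0,-6.6],"twist":[0,0,0],"grip":-1},{"translation":[3.3,0,-6.3],"twist":[0,0,0],"grip":-1},{"translation":[3.7,0,-6.1],"twist":[0,0,0],"grip":-1},{"translation":[4.2,0,-5.8],"twist":[0,0,0],"grip":-1},{"translation":[4.6,0,-5.4],"twist":[0,0,0],"grip":-1},{"translation":[5,0,-5.1],"twist":[0,0,0],"grip":-1},{"translation":[0,0,0],"twist":[0,0,0],"grip":-1}]'
cat >> st.py <<'E'
g=F.T@(s["tool_pos"]-R[:,2]*.019-O)*1000-[-85,0,85]; print("grasp r",np.hypot(g[0],g[2]).round(1),"theta",(np.arctan2(g[2],-g[0])-.14).round(3))
E
python3 st.py
```

```text
t: 13.3
tool_pos: [0.5671, -0.2023, 0.1367]
orientation: [-2.026, -2.395, 0.016]
force: [-1.0, 3.0, 0.1]
opening: 0.0212
t 13.3 fix mm [-146.9   -0.6  136.7] F fix [3.1 0.5 0.1] open 21.2 q [-0.42  0.19  1.57 -0.01  1.39 -0.59]
turn left (tool) [-0.01   0.003 -0.002]
grasp r 94.0 theta 0.712
```

```bash
python3 -m pendant '[{"translation":[5.2,0,-4.2],"twist":[0,0,0],"grip":-1},{"translation":[5.4,0,-3.8],"twist":[0,0,0],"grip":-1},{"translation":[5.7,0,-3.4],"twist":[0,0,0],"grip":-1},{"translation":[5.9,0,-3],"twist":[0,0,0],"grip":-1},{"translation":[6.1,0,-2.6],"twist":[0,0,0],"grip":-1},{"translation":[6.3,0,-2.2],"twist":[0,0,0],"grip":-1},{"translation":[6.4,0,-1.7],"twist":[0,0,0],"grip":-1},{"translation":[6.5,0,-1.3],"twist":[0,0,0],"grip":-1},{"translation":[6.6,0,-0.8],"twist":[0,0,0],"grip":-1},{"translation":[0,0,0],"twist":[0,0,0],"grip":-1}]' 40;python3 st.py
```

```text
t: 14.3
tool_pos: [0.5596, -0.157, 0.1585]
orientation: [2.025, 2.384, -0.033]
force: [6.3, -4.4, -12.8]
opening: 0.0203
t 14.3 fix mm [-100.9   -0.7  158.5] F fix [ -5.4  -5.5 -12.8] open 20.3 q [-0.35  0.11  1.62 -0.02  1.41 -0.5 ]
turn left (tool) [-0.008  0.024 -0.006]
grasp r 93.7 theta 1.265
```

```bash
python3 -m pendant '[{"translation":[4,0,0.3],"twist":[0,0.02,0],"grip":-1},{"translation":[4,0,0],"twist":[0,0,0],"grip":-1},{"translation":[4,0,0],"twist":[0,0,0],"grip":-1},{"translation":[4,0,0],"twist":[0,0,0],"grip":-1},{"translation":[4,0,0],"twist":[0,0,0],"grip":-1},{"translation":[3,0,0],"twist":[0,0,0],"grip":-1},{"translation":[3,0,0],"twist":[0,0,0],"grip":-1},{"translation":[3,0,0],"twist":[0,0,0],"grip":-1},{"translation":[3,0,0],"twist":[0,0,0],"grip":-1},{"translation":[0,0,0],"twist":[0,0,0],"grip":-1}]';python3 st.py
```

```text
t: 15.3
tool_pos: [0.5569, -0.1401, 0.1609]
orientation: [2.027, 2.368, -0.036]
force: [0.4, 0.3, 0.7]
opening: 0.0004
t 15.3 fix mm [-83.8  -0.9 160.9] F fix [ 0.2 -0.4  0.7] open 0.4 q [-0.32  0.08  1.64 -0.03  1.4  -0.47]
turn left (tool) [-0.002  0.033 -0.014]
grasp r 94.9 theta 1.45
```

Run:
```python
from h import *
shot("side","side4")
a=cv2.imread("pics/side4.png")[110:310,190:370]
cv2.imwrite("pics/side4c.png",cv2.resize(a,None,fx=3,fy=3,interpolation=cv2.INTER_CUBIC))
```

```text
(no output)
```

View pics/side4c.png

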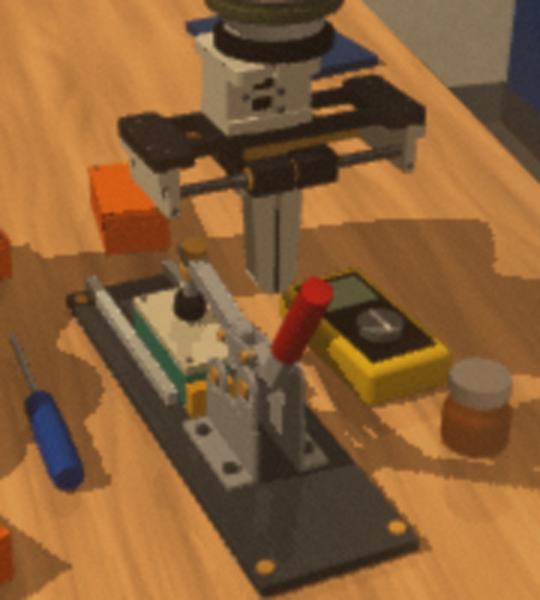

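The handle slipped out and sprang back. It is leaning back at crop (305,320), with the pad near the lid. I'll push it with shut fingers from behind instead, a positive contact. First up and over to its -x side.

```bash
python3 -m pendant '[{"translation":[0,0,-20],"twist":[0,0.033,-0.014],"grip":-1},{"translation":[0,0,-30],"twist":[0,0,0],"grip":-1},{"translation":[0,0,-25],"twist":[0,0,0],"grip":-1},{"translation":[0,0,0],"twist":[0,0,0],"grip":-1},{"translation":[-25,0,0],"twist":[0,0,0],"grip":-1},{"translation":[-25,0,0],"twist":[0,0,0],"grip":-1},{"translation":[-25,0,0],"twist":[0,0,0],"grip":-1},{"translation":[-25,0,0],"twist":[0,0,0],"grip":-1},{"translation":[0,0,0],"twist":[0,0,0],"grip":-1},{"translation":[0,0,0],"twist":[0,0,0],"grip":-1}]';python3 st.py '[-190,0,150]';  python3 - <<'E'
import sys; sys.argv=['x']
from st import *
r,P=shot("side","side5"); Q=(P-O)@F*1000; r=r.astype(int)
m=(r[...,0]>110)&(r[...,1]<50)&(r[...,2]<60)&(Q[...,2]>90)&(abs(Q[...,1])<40)&(Q[...,0]<0); q=Q[m]
print("red",len(q),np.median(q,0).round(1),np.percentile(q,2,0).round(1),np.percentile(q,98,0).round(1))
E
```

```text
t: 16.35
tool_pos: [0.5732, -0.2395, 0.2346]
orientation: [-2.018, -2.4, 0.003]
force: [0.1, 0.0, -1.0]
opening: 0.0007
t 16.35 fix mm [-184.6   -0.4  234.6] F fix [-0.  -0.1 -1. ] open 0.7 q [-0.48  0.19  1.4  -0.    1.56 -0.65]
turn left (tool) [-0.005 -0.003  0.004]
shift left tool mm [-5.7  0.  84.6]
grasp r 195.9 theta 0.897
t 16.35 fix mm [-184.6   -0.4  234.6] F fix [-0.  -0.1 -1. ] open 0.7 q [-0.48  0.19  1.4  -0.    1.56 -0.65]
turn left (tool) [-0.005 -0.003  0.004]
grasp r 195.9 theta 0.897
red 155 [-148.1    8.7  188.6] [-159.5   -7.6  130.7] [-115.1   11.6  197.6]
```

```bash
python3 -m pendant '[{"translation":[-8,0,0],"twist":[0,0,0],"grip":-1},{"translation":[-4,0,5],"twist":[0,0,0],"grip":-1},{"translation":[-1,0,12],"twist":[0,0,0],"grip":-1},{"translation":[-1,0,15],"twist":[0,0,0],"grip":-1},{"translation":[-1,0,15],"twist":[0,0,0],"grip":-1},{"translation":[-1,0,15],"twist":[0,0,0],"grip":-1},{"translation":[-1,0,12],"twist":[0,0,0],"grip":-1},{"translation":[-1,0,8],"twist":[0,0,0],"grip":-1},{"translation":[0,0,0],"twist":[0,0,0],"grip":-1},{"translation":[0,0,0],"twist":[0,0,0],"grip":-1}]';python3 st.py '[-115,0,150]'
```

```text
t: 17.4
tool_pos: [0.5743, -0.2541, 0.1416]
orientation: [-2.01, -2.4, 0.004]
force: [0.2, -0.1, 0.3]
opening: 0.0006
t 17.4 fix mm [-199.2    1.1  141.6] F fix [-0.1 -0.2  0.3] open 0.6 q [-0.5   0.26  1.48 -0.    1.41 -0.67]
turn left (tool) [-0.009 -0.007  0.008]
shift left tool mm [84.2  1.6 -7.8]
grasp r 137.1 theta 0.445
```

```bash
python3 -m pendant '[{"translation":[8,1,-5],"twist":[0,0,0],"grip":-1},{"translation":[8,0,-1],"twist":[0,0,0],"grip":-1},{"translation":[8,0,0],"twist":[0,0,0],"grip":-1},{"translation":[7,0,0],"twist":[0,0,0],"grip":-1},{"translation":[7,0,0],"twist":[0,0,0],"grip":-1},{"translation":[7,0,0],"twist":[0,0,0],"grip":-1},{"translation":[7,0,0],"twist":[0,0,0],"grip":-1},{"translation":[7,0,0],"twist":[0,0,0],"grip":-1},{"translation":[7,0,0],"twist":[0,0,0],"grip":-1},{"translation":[0,0,0],"twist":[0,0,0],"grip":-1}]';python3 st.py '[-99,0,150]'
```

```text
t: 18.4
tool_pos: [0.5687, -0.1947, 0.1616]
orientation: [2.008, 2.391, -0.013]
force: [0.5, -3.4, -3.0]
opening: 0.0006
t 18.4 fix mm [-139.7   -3.4  161.6] F fix [-3.4  0.1 -3. ] open 0.6 q [-0.41  0.15  1.57 -0.01  1.4  -0.58]
turn left (tool) [0.006 0.02  0.005]
shift left tool mm [40.9 -3.3 10.8]
grasp r 110.0 theta 0.915
```

```bash
python3 -m pendant '[{"translation":[3,-2,3],"twist":[0,0.02,0],"grip":-1},{"translation":[4,-1,3],"twist":[0,0,0],"grip":-1},{"translation":[5,0,2],"twist":[0,0,0],"grip":-1},{"translation":[5,0,1],"twist":[0,0,0],"grip":-1},{"translation":[5,0,0.5],"twist":[0,0,0],"grip":-1},{"translation":[5,0,0.5],"twist":[0,0,0],"grip":-1},{"translation":[5,0,0.5],"twist":[0,0,0],"grip":-1},{"translation":[5,0,0.5],"twist":[0,0,0],"grip":-1},{"translation":[0,0,0],"twist":[0,0,0],"grip":-1},{"translation":[0,0,0],"twist":[0,0,0],"grip":-1}]';python3 st.py '[-99,0,150]'
```

```text
t: 19.4
tool_pos: [0.5654, -0.1728, 0.1641]
orientation: [2.003, 2.369, -0.002]
force: [0.7, -3.2, 0.1]
opening: 0.0002
t 19.4 fix mm [-117.5   -3.9  164.1] F fix [-3.3 -0.2  0.1] open 0.2 q [-0.37  0.1   1.62 -0.01  1.38 -0.54]
turn left (tool) [ 0.024  0.031 -0.001]
shift left tool mm [18.9 -4.2 13.4]
grasp r 103.2 theta 1.116
```

Run:
```python
from h import *
shot("side","side6")
a=cv2.imread("pics/side6.png")[110:310,190:370]
cv2.imwrite("pics/side6c.png",cv2.resize(a,None,fx=3,fy=3,interpolation=cv2.INTER_CUBIC))
```

```text
(no output)
```

View pics/side6c.png

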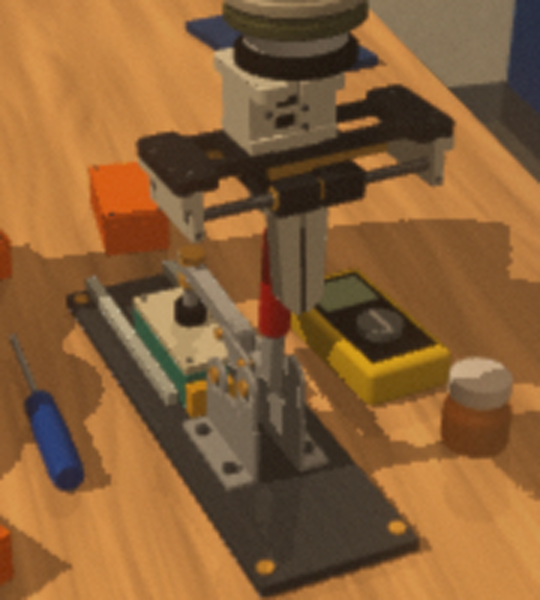

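The fingers (295,260) are behind the handle (275,300), pushing squarely, and the pad (190,310) rests on the lid. Continue, with a small y correction.

```bash
python3 -m pendant '[{"translation":[3,-3,3],"twist":[0.02,0.03,0],"grip":-1},{"translation":[5,-2,3],"twist":[0,0,0],"grip":-1},{"translation":[5,-2,2],"twist":[0,0,0],"grip":-1},{"translation":[5,-1,2],"twist":[0,0,0],"grip":-1},{"translation":[5,0,2],"twist":[0,0,0],"grip":-1},{"translation":[5,0,2],"twist":[0,0,0],"grip":-1},{"translation":[4,0,2],"twist":[0,0,0],"grip":-1},{"translation":[4,0,2],"twist":[0,0,0],"grip":-1},{"translation":[3,0,1],"twist":[0,0,0],"grip":-1},{"translation":[0,0,0],"twist":[0,0,0],"grip":-1}]';python3 st.py '[-99,0,150]'
```

```text
t: 20.45
tool_pos: [0.5562, -0.1587, 0.1561]
orientation: [2.014, 2.359, -0.025]
force: [0.6, 0.1, -0.6]
opening: 0.0004
t 20.45 fix mm [-102.     2.8  156.1] F fix [-0.  -0.6 -0.6] open 0.4 q [-0.35  0.08  1.66 -0.03  1.37 -0.5 ]
turn left (tool) [ 0.013  0.04  -0.011]
shift left tool mm [3.3 2.7 6. ]
grasp r 91.6 theta 1.252
```

Contact force has gone, so it has probably snapped over. I'll push a little further to feel the stop.

```bash
python3 -m pendant '[{"translation":[2,2,1],"twist":[0,0.03,0],"grip":-1},{"translation":[2,1,1],"twist":[0,0,0],"grip":-1},{"translation":[2,0,0],"twist":[0,0,0],"grip":-1},{"translation":[2,0,0],"twist":[0,0,0],"grip":-1},{"translation":[2,0,0],"twist":[0,0,0],"grip":-1},{"translation":[2,0,0],"twist":[0,0,0],"grip":-1},{"translation":[2,0,0],"twist":[0,0,0],"grip":-1},{"translation":[2,0,0],"twist":[0,0,0],"grip":-1},{"translation":[2,0,0],"twist":[0,0,0],"grip":-1},{"translation":[2,0,0],"twist":[0,0,0],"grip":-1}]';python3 st.py '[-99,0,150]'
```

```text
t: 21.45
tool_pos: [0.5578, -0.1578, 0.1557]
orientation: [2.024, 2.352, -0.022]
force: [3.1, -13.1, -1.3]
opening: 0.0001
t 21.45 fix mm [-101.4    1.2  155.7] F fix [-13.4  -0.9  -1.3] open 0.1 q [-0.35  0.08  1.65 -0.03  1.37 -0.49]
turn left (tool) [ 0.014  0.038 -0.019]
shift left tool mm [2.7 1.  5.6]
grasp r 91.0 theta 1.258
```

```bash
python3 -m pendant '[{"translation":[-5,0,0],"twist":[0,0.03,0],"grip":-1},{"translation":[-15,0,0],"twist":[0,0,0],"grip":-1},{"translation":[-25,0,0],"twist":[0,0,0],"grip":-1},{"translation":[-30,0,0],"twist":[0,0,0],"grip":-1},{"translation":[-40,0,0],"twist":[0,0,0],"grip":-1},{"translation":[-40,0,0],"twist":[0,0,0],"grip":-1},{"translation":[-30,0,0],"twist":[0,0,0],"grip":-1},{"translation":[0,0,0],"twist":[0,0,0],"grip":-1},{"translation":[0,0,0],"twist":[0,0,0],"grip":-1},{"translation":[0,0,0],"twist":[0,0,0],"grip":-1}]';python3 st.py;  python3 - <<'E'
import sys; sys.argv=['x']
from st import *
for n in ("side","top"):
    r,P=shot(n,n+"7"); Q=(P-O)@F*1000; r=r.astype(int); R,G,B=r[...,0],r[...,1],r[...,2]
    m=(R>110)&(G<50)&(B<60)&(Q[...,2]>90)&(abs(Q[...,1])<40)&(Q[...,0]<0)&(Q[...,0]>-230); q=Q[m]
    print(n,"red",len(q),np.percentile(q,3,0).round(1),np.median(q,0).round(1),np.percentile(q,97,0).round(1))
    if n=="side":
        for z in range(125,220,15):
            k=q[abs(q[:,2]-z)<7.5]; print(z,k[:,0].mean().round(1),k[:,0].min().round(1),k[:,0].max().round(1),len(k))
    lid=(R>120)&(G>110)&(B>80)&(abs(Q[...,2]-52)<5)&(Q[...,0]>-10)&(Q[...,0]<170)&(abs(Q[...,1])<34)
    q=Q[lid]; print("lid",np.percentile(q[:,0],[1,99]).round(1),np.percentile(q[:,1],[1,99]).round(1))
a=cv2.imread("pics/side7.png")[130:310,190:370]; a=cv2.resize(a,None,fx=3,fy=3,interpolation=cv2.INTER_CUBIC)
cv2.imwrite("pics/side7c.png",a)
E
```

```text
t: 22.45
tool_pos: [0.5823, -0.3418, 0.1468]
orientation: [-2.039, -2.382, -0.015]
force: [-0.2, 0.1, -0.1]
opening: 0.0005
t 22.45 fix mm [-287.     7.8  146.8] F fix [ 0.2  0.2 -0.1] open 0.5 q [-0.61  0.38  1.33  0.01  1.44 -0.77]
turn left (tool) [ 0.003 -0.011 -0.014]
grasp r 217.7 theta 0.24
t 22.45 fix mm [-287.     7.8  146.8] F fix [ 0.2  0.2 -0.1] open 0.5 q [-0.61  0.38  1.33  0.01  1.44 -0.77]
turn left (tool) [ 0.003 -0.011 -0.014]
grasp r 217.7 theta 0.24
side red 171 [-92.3  -3.9 164.7] [-87.7   6.3 193.5] [-77.6  10.9 212.5]<stdin>:9: RuntimeWarning: Mean of empty slice.
  ret = ret.dtype.type(ret / rcount)
Traceback (most recent call last):
ValueError: zero-size array to reduction operation minimum which has no identity
```

Run:
```python
import sys; sys.argv=['x']
from st import *
for n in ("side","top"):
    r,P=shot(n,n+"8"); Q=(P-O)@F*1000; r=r.astype(int); R,G,B=r[...,0],r[...,1],r[...,2]
    m=(R>90)&(G<55)&(B<60)&(Q[...,2]>100)&(abs(Q[...,1])<40)&(Q[...,0]<0)&(Q[...,0]>-230); q=Q[m]
    print(n,"red",len(q),np.percentile(q,[3,50,97],0).round(1).tolist())
    for z in (140,160,180,200):
        k=q[abs(q[:,2]-z)<10]
        if len(k)>5: print(z,np.percentile(k[:,0],[5,50,95]).round(1),len(k))
    lid=(R>110)&(G>100)&(B>70)&(abs(Q[...,2]-52)<5)&(Q[...,0]>-10)&(Q[...,0]<170)&(abs(Q[...,1])<34)
    q=Q[lid]; print("lid",np.percentile(q[:,0],[1,99]).round(1),np.percentile(q[:,1],[1,99]).round(1))
a=cv2.imread("pics/side8.png")[130:310,190:370]; a=cv2.resize(a,None,fx=2.2,fy=2.2,interpolation=cv2.INTER_CUBIC)
b=cv2.imread("pics/top8.png")[110:280,190:390]; b=cv2.resize(b,(396,337)); b=cv2.copyMakeBorder(b,0,a.shape[0]-337,0,0,0)
cv2.imwrite("pics/both8.png",np.hstack([a,b]))
```

```text
t 22.5 fix mm [-286.6    7.8  146.7] F fix [-0.  -0.3 -1. ] open -0.0 q [-0.61  0.37  1.33  0.01  1.44 -0.77]
turn left (tool) [ 0.003 -0.011 -0.014]
grasp r 217.3 theta 0.241
side red 248 [[-93.2, -6.9, 165.1], [-88.4, 3.8, 190.5], [-77.8, 10.7, 212.7]]
160 [-93.7 -90.1 -84.5] 30
180 [-93.3 -90.  -81.9] 93
200 [-91.7 -88.2 -81.7] 90
lid [ -2.3 104.4] [-13.1  30.4]
top red 151 [[-84.5, -8.2, 140.5], [-73.7, 3.2, 209.0], [-67.5, 10.7, 213.3]]
140 [-80.2 -72.9 -71. ] 14
160 [-84.  -72.2 -69.6] 16
180 [-79.  -71.5 -68.7] 22
200 [-81.  -70.6 -67.3] 30
lid [  1. 109.] [-29.4  29.9]
```

View pics/both8.png

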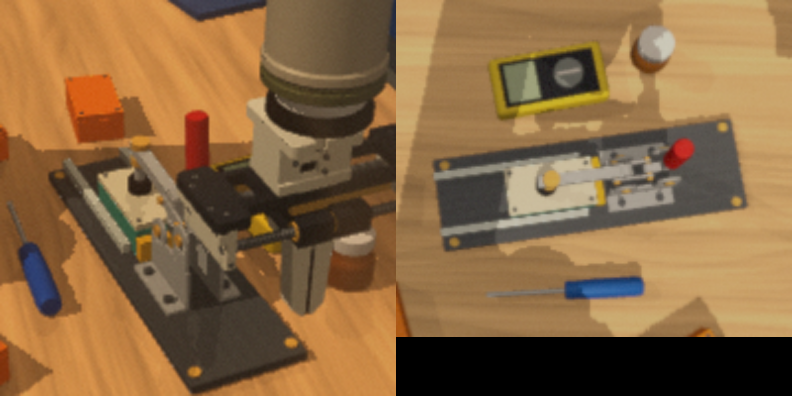

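The handle stands upright at (197,140), leaning slightly towards the module, and has stayed there with nothing touching it. The bar is level and the pad is on the lid. The lid spans x = 1 to 109 mm, flush with the stop. The bystanders look unmoved. Handing in.

```bash
python3 -c "
from plant import robot
s=robot.read_state();print(s['t'],s['force']);print(robot.close_job())"
```

```text
22.6 [ 0.2246085  -0.66545136  0.37295386]
the job is handed in; nothing more can be done
None
```

The module is home against the stop and the clamp is locked down on it. I handed the job in at 22.6 s.

- **Module:** I slid it along with shut fingers, creeping the last few millimetres. A final push of about 10 N gave no further travel. The last top image has its lid from 1 to 109 mm from the stop face (0 to 110 expected).
- **Clamp, first try failed:** I gripped the handle and swung it, but it slipped out near 1.3 rad and sprang back.
- **Clamp, second try:** I pushed the handle from behind with shut fingers. The load vanished as it snapped over, and it then resisted 13 N at its stop without moving.
- **Last checks:** With the arm clear, the handle stayed upright. I estimate its angle at 1.48 to 1.50 rad from the lean in the depth data, which is past dead centre at 1.45. The bar looked level with its pad on the lid.
- **Disagreements:** The fingers met the handle's stop about 2.5 mm before I had predicted. I put that down to finger thickness and calibration. The side camera put the lid's ends at -2 and 104 mm, but the arm partly blocked its view.
- **Bystanders:** The multimeter, screwdriver and jar looked undisturbed in the final picture. I did not measure their positions. The orange look-alikes were never approached.

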